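Dock the wind-up kitchen timer and wind it

ROBOT

A 6-joint arm with a two-finger parallel gripper is mounted at the origin on a cart in front of the work surface, level with it; the furniture and walls round the work are solid. World frame = base frame: x ahead of the robot, y to its left, z up, the work surface at z = 0. Lengths are in m, angles in rad, forces in N, time in s.
With the tool pointing down it reaches from about 0.4 to 0.925 m from the base axis. Payload 3.4 kg.
Tool frame: the origin (TCP) lies at the very end of the fingers, on their centre line; the grasp point (between the pads) lies 19 mm behind it; z points along the fingers, y is the line along which they close (so a half turn about z gives the same grasp; the last joint's range is limited). The gripper opens to 85 mm and grips with 20 to 120 N. Pads are 22 mm wide; open, the fingers measure 114 mm over their backs; the gripper's body (76 mm by 85 mm) begins 54 mm behind the grasp point. The pads swing forward as they close: fully open they stand 13 mm farther back than shut.
Start: joints at [1.113, 0.307, 1.506, -0, 1.328, -0.073], TCP at [0.215, 0.533, 0.231] pointing down, gripper open.
Joint ranges: [-3.12, 3.12], [-1.05, 2.28], [0.14, 2.33], [-1.42, 4.57], [0.1, 2.73], [-2.68, 2.68]. Speed limits (rad/s): [2.57, 2.57, 3.14, 3.14, 3.14, 3.14].

INTERFACE

Orientations are given as a unit quaternion [w, x, y, z].
In Python, from workcell import r gives the robot as it stands.
- The arm moves only by the tool advance, called after "Emit:" in YAML: its name, and indented under it one key for each argument. Schema: {"type":"object","properties":{"offsets":{"type":"array","items":{"type":"object","properties":{"jaw":{"type":"number"},"pos":{"type":"array","items":{"type":"number"},"minItems":3,"maxItems":3},"yaw":{"type":"number"}},"additionalProperties":false,"required":["jaw"]},"minItems":1,"maxItems":12},"clamp_n":{"type":"number"},"only":{"type":"string"},"quiet":{"type":"boolean"},"lines":{"type":"string"}},"required":["offsets"],"additionalProperties":false}. offsets is a list of rows, 1 to 12 of them, each an object with the fields jaw (the finger opening in m), pos (a list: dx, dy, dz in cm), yaw (a turn about the tool's z in units of 0.25 rad); a field left out counts as zero (the opening has to be given); each row is the pose to reach, as a shift and turn from the pose commanded when the call began, along the tool's axes at that moment; what a row does not reach only later rows make up. A row lasts 1/12 s, in which the tool goes at most 0.0417 m and 0.125 rad, less where a joint would pass 70% of its speed; a pose out of reach is approached as far as the arm can. The fingers move at their own pace and stop on an object; clamp_n is the grip in N (left out, the last holds). Time passes only in rows, so rows that do not move let the fingers close. The tool returns the time, the measured TCP pose, the force, the opening and the grip force at its end. only (a regular expression) keeps the lines of the reply that match it, lines (a string "A,B") keeps lines A to B, and quiet returns only ok. Input that does not fit is refused with a message, and nothing moves.
- r.get_obs(): the state, without advancing time (a new reading comes with each control period).
- r.snapshot(name): name is "side" or "top" or "wrist"; returns a dict with "pixels" (420x560x3 uint8, red, green, blue), "mtx" (3x3 intrinsics, pixels), "world_from_camera" (4x4, takes a point from camera to world coordinates); the wrist camera has in their place "hand_eye" (4x4, takes a point from camera to tool coordinates, whose origin is the TCP and whose axes are the flange's). Camera axes: x right, y up, looking along -z (the intrinsics and any distortion apply to the point x, -y, -z); pixel columns grow to the right and rows downward; lengths in m; the calibration is good to about 2 mm. A picture is of the moment at which its call begins: read the wrist's pose just before it. There is no depth.
- r.close_job(): hands the job in; it is judged then, once.
The state is a dict: "clock": time; "joint_pos": joint angles; "joint_vel": joint speeds; "tau": joint torques, N m; "tool_pos": TCP position; "tool_rot": TCP orientation; "ft_force": force on the tool from outside, world axes, zero at the start; "torque": the same for the moment, N m; "grip_width": finger opening in m; "gripper_force": force on a finger pad.
Only numpy, scipy, OpenCV 4.12 (cv2) and the standard library are available. Lean on these libraries where they do the work, as an engineer would, in place of code of your own. Each camera call takes 0.05 s, during which the arm holds its last target. There are 200 camera calls.

TASK

Set the wind-up kitchen timer down upright in the shallow wooden tray, without dropping it, and let go of it. Then take it by the winged key on its top and wind it clockwise (seen from above), in as many partial turns as you need, until it comes to its stop; leave it wound and flat in the tray. Leave the mug, tin, spice jar and dish where they stand.

Things in the scene. Friction and masses are not known exactly. Their poses are not given: they have to be found in the camera images.
- timer: Loose wind-up timer, a white rounded box 58 (own x) x 160 (y) x 80 mm (z), about 0.6 kg, standing upright. Origin: centre of its underside. Dial on its front (-x) face; a steel winged key on its top at y = -45 mm. The other end (+y) is bare on top, with grey-ribbed flat faces: grip it there, across the 58 mm. Centre of mass toward that end. Fits the tray either way round.
- timer_grip (a point): Point inside the timer's bare end, at own (0, +45, 55) mm, 25 mm below its top: a good place for the finger pads, closing along the timer's x. Axes as the timer's.
- key_grip (a point): Centre of the key's wings, on the key's upright axis, 31 mm above the timer's top. The wings are a flat upright plate 64 mm long (point y), 34 mm high (z), 9 mm thick (point x), 14 to 48 mm above the timer's top, on a 12 mm stem. The point turns with the key. Pinch across the thickness; fingers opened to 75 mm or more can turn back round the wings without rising.
- key (a joint): Wound angle of the key, rad: 0 run down (wings along the timer's y), grows clockwise seen from above, hard stop (fully wound) at 3.8. Starts at 0 to 0.7. Takes about 0.1 N m, rising to 0.14 at the stop. It stays where it is let go, but turning it back unwinds it.
- tray: Fixed shallow wooden tray, outside 84 (x) x 186 (y) x 14 mm high, inside 72 x 174 mm, floor 4 mm above the trolley top. Origin at the centre of its underside. The timer has 7 mm of play on each side; the rim keeps it from turning while it is wound.
- mug: Bystander: white spotted mug 78x114x93 mm, origin at the middle of its underside.
- tin: Bystander: food tin, 75 mm across, 110 mm tall, origin at the centre of its underside.
- spice: Bystander: spice jar with a red cap, 45 mm across, 106 mm tall, origin at the centre of its underside.
- dish: Bystander: low black dish, 95 mm across, 30 mm tall, origin at the centre of its underside.

How it is judged:
On the way, in this order (a step that is already met when the one before it is completed fails the run):
1. the timer stands upright and flat in the tray, let go of (x of timer in the frame of tray between -0.012 and 0.012 m and y of timer in the frame of tray between -0.012 and 0.012 m and z of timer in the frame of tray below 0.008 m and angle between timer's own z axis and vertical below 0.06 rad and linear speed of timer below 0.02 m/s and contact force between timer and the fingers below 0.3 N), for 0.2 s.
2. the key is wound to its stop, the timer still in the tray (x of timer in the frame of tray between -0.012 and 0.012 m and y of timer in the frame of tray between -0.012 and 0.012 m and z of timer in the frame of tray below 0.008 m and angle between timer's own z axis and vertical below 0.06 rad and value of joint key above 3.5 rad), for 0.2 s.
At the end, for the whole second after the job is handed in: The timer stands flat in the tray (origin within 12 mm of the tray's centre along each of the tray's axes and less than 8 mm above the tray's origin, tilt under 0.06 rad), at rest, and the key is wound past 3.5 rad (the stop is at 3.8) (all of step 2 and linear speed of timer below 0.02 m/s); the robot touches nothing.
It fails at once if a bystander (mug, tin, spice jar, dish) is shifted by more than 30 mm or tipped over (distance of any of mug, tin, spice, dish from where it was at the start of the episode above 0.03 m or angle between any of mug, tin, spice, dish's own z axis and vertical above 0.5 rad).
It fails at once if the timer is dropped (moves faster than 0.7 m/s while no finger holds it) (linear speed of timer above 0.7 m/s and contact force between timer and the fingers below 0.3 N).
It also fails if it takes over 61 s, if anything falls off the work surface, if the arm or the gripper's body presses on something with over 40 N, if the wrist force passes 120 N, or if a joint passes its speed limit or range.

## Working session

There is one attempt and no reset: what is moved stays moved. The work goes in short steps, Python scripts to look and compute and a tool call to move; the robot and the scene stay as the last step left them, time stands still between calls to the robot, and variables do not carry over. Pictures are saved under pics/ and viewed, at most 10 in all, crops included, and the job is handed in when it is done.

```bash
ls; mkdir -p pics
```

Run:
```python
from workcell import r
import cv2,json,numpy as np
o=r.get_obs(); print(o)
for n in("side","top"):
    s=r.snapshot(n); cv2.imwrite(f"pics/{n}0.png",s["pixels"][:,:,::-1])
    print(n,s["mtx"],s["world_from_camera"],s.keys())
    np.savez(f"{n}0.npz",m=s["mtx"],T=s["world_from_camera"])
```

```text
pics
workcell.py
{'clock': 0.0, 'joint_pos': array([ 1.11351344e+00,  3.07530158e-01,  1.50769155e+00, -7.94753093e-07,
        1.32836699e+00, -7.35085314e-02]), 'joint_vel': array([ 1.86192001e-03, -1.15900286e-03,  2.97845116e-04,  2.02448002e-03,
        6.97976135e-05,  2.28917451e-03]), 'tau': array([ 2.10055165e-03, -4.57546878e+01, -2.51920420e+01, -1.16955093e-04,
        1.33251838e-02, -4.54543590e-05]), 'tool_pos': array([0.21501159, 0.53253398, 0.23039871]), 'tool_rot': array([-2.61401101e-04,  1.90711587e-01,  9.81645605e-01, -9.63184599e-04]), 'ft_force': array([-0.43037388, -0.54027693,  0.44054373]), 'torque': array([ 0.00468887,  0.01821231, -0.02816302]), 'gripper_force': 0.0, 'grip_width': 0.08566738116490623}
side [[405.57858552   0.         276.68456329]
 [  0.         405.57858552 204.99038897]
 [  0.           0.           1.        ]] [[-0.9640001   0.12126037 -0.23664261  0.3716766 ]
 [-0.26580543 -0.41549104  0.86989348  0.72418095]
 [ 0.00716072  0.90147829  0.43276508  0.48101847]
 [ 0.          0.          0.          1.        ]] dict_keys(['pixels', 'mtx', 'world_from_camera'])
top [[402.32925654   0.         284.71314593]
 [  0.         402.32925654 215.79533297]
 [  0.           0.           1.        ]] [[-0.01540282  0.98497811 -0.17199091  0.43159271]
 [-0.99984822 -0.01377201  0.01067126 -0.03406069]
 [ 0.00814229  0.17212917  0.98504074  0.93920562]
 [ 0.          0.          0.          1.        ]] dict_keys(['pixels', 'mtx', 'world_from_camera'])
```

View pics/top0.png

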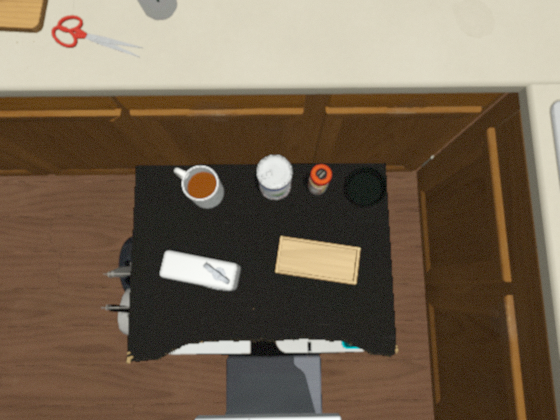

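View pics/side0.png

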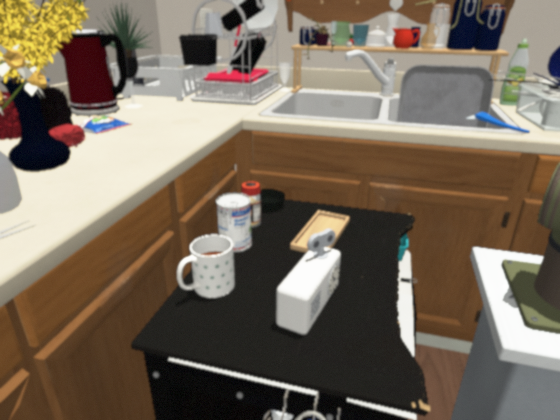

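The top view shows the timer at px (160–240, 252–290) with its bare end left (+y) and its key at (216,272). The tray is at (277–360, 238–283). The mug (203,187), tin (275,177), jar (319,179) and dish (364,187) stand behind. The side view confirms the layout, with the timer at (278–340, 230–330).

Create h.py:
```python
import cv2,numpy as np
from scipy.optimize import minimize
from scipy.spatial.transform import Rotation as R
def proj(P,m,T):
    c=(np.c_[P,np.ones(len(P))]@np.linalg.inv(T).T)[:,:3]*[1,-1,-1]
    q=c@m.T; return q[:,:2]/q[:,2:]
def box(lx,ly,z0,z1,x,y,a):
    P=np.array([[i*lx/2,j*ly/2,z] for i in(-1,1) for j in(-1,1) for z in(z0,z1)])
    return np.c_[P[:,:2]@np.array([[np.cos(a),-np.sin(a)],[np.sin(a),np.cos(a)]]).T+[x,y],P[:,2]]
def fit(views,dims,x0):
    # views: list of (mask,m,T); maximise IoU of silhouette, 4x supersampled masks
    S=4; big=[cv2.resize(k.astype(np.uint8)*255,None,fx=S,fy=S,interpolation=cv2.INTER_LINEAR)>127 for k,_,_ in views]
    def cost(p):
        c=0
        for b,(k,m,T) in zip(big,views):
            h=cv2.convexHull(((proj(box(*dims,*p),m,T)+.5)*S-.5).astype(np.float32))
            im=np.zeros(b.shape,np.uint8); cv2.fillConvexPoly(im,np.round(h*16).astype(np.int32),1,shift=4)
            c-=(b&(im>0)).sum()/(b|(im>0)).sum()
        return c
    sim=np.array([x0]+[np.add(x0,d) for d in([.02,0,0],[0,.02,0],[0,0,.15])])
    return minimize(cost,x0,method="Nelder-Mead",options=dict(initial_simplex=sim,xatol=1e-5,fatol=1e-6))
def comp(mask,win):
    u0,u1,v0,v1=win; k=np.zeros(mask.shape,np.uint8); k[v0:v1,u0:u1]=mask[v0:v1,u0:u1]
    k=cv2.morphologyEx(k,cv2.MORPH_CLOSE,np.ones((7,7)))
    n,l,s,_=cv2.connectedComponentsWithStats(k); return l==1+s[1:,4].argmax()
```

Run:
```python
from h import *
t=cv2.imread("pics/top0.png").astype(int); s=cv2.imread("pics/side0.png").astype(int)
dt=np.load("top0.npz"); ds=np.load("side0.npz")
mt=comp(t.max(2)>90,(150,250,240,300)); mr=comp(t.max(2)>70,(265,370,230,295)); 
sm=comp(s.max(2)>70,(265,350,248,340))
for n,v,d,x in(("timer",[(mt,dt["m"],dt["T"])],(.058,.16,0,.08),[.3,.18,0.1]),("timer2",[(mt,dt["m"],dt["T"]),(sm,ds["m"],ds["T"])],(.058,.16,0,.08),[.3,.18,0.1]),("tray",[(mr,dt["m"],dt["T"])],(.084,.186,0,.014),[.33,-.1,0.1])):
    f=fit(v,d,x); print(n,f.x,f.fun,[k.sum() for k,_,_ in v])
```

Run:
```python
from h import *
t=cv2.imread("pics/top0.png").astype(int); s=cv2.imread("pics/side0.png").astype(int)
dt=np.load("top0.npz"); ds=np.load("side0.npz")
mt=comp(t.max(2)>90,(150,250,240,300)); mr=comp(t.max(2)>70,(265,370,230,295)); 
sm=comp(s.max(2)>70,(265,350,248,340))
for n,v,d,x in(("timer",[(mt,dt["m"],dt["T"])],(.058,.16,0,.08),[.46,.15,0.1]),("timerside",[(sm,ds["m"],ds["T"])],(.058,.16,0,.08),[.46,.15,0.1]),("timer2",[(mt,dt["m"],dt["T"]),(sm,ds["m"],ds["T"])],(.058,.16,0,.08),[.46,.15,0.1]),("tray",[(mr,dt["m"],dt["T"])],(.084,.186,0,.014),[.48,-.1,0.1])):
    f=fit(v,d,x); print(n,f.x,f.fun,[k.sum() for k,_,_ in v])
```

```text
timer [ 0.46825181  0.14242083 -0.21263888] -0.9486466043546383 [np.int64(2275)]
timerside [ 0.46838294  0.138028   -0.18794005] -0.937513967728959 [np.int64(4014)]
timer2 [ 0.46827109  0.14213295 -0.19571782] -1.868357736446642 [np.int64(2275), np.int64(4014)]
tray [ 0.49039817 -0.11896418 -0.16634023] -0.9289378972356229 [np.int64(3265)]
```

Careful with the scale: shifts go in cm and turns go in units of 0.25 rad. That gives: -0.3725 m is -37.25, -0.2232 m is -22.32, 1.388 rad is 5.552.

Emit:
advance:
  offsets:
    - {"jaw": 0.085,"pos": [-19,-11,3],"yaw": 2.8}
    - {"jaw": 0.085,"pos": [-37.25,-22.32,6],"yaw": 5.552}
    - {"jaw": 0.085,"pos": [-37.25,-22.32,6],"yaw": 5.552}
    - {"jaw": 0.085,"pos": [-37.25,-22.32,6],"yaw": 5.552}
    - {"jaw": 0.085,"pos": [-37.25,-22.32,6],"yaw": 5.552}
    - {"jaw": 0.085,"pos": [-37.25,-22.32,6],"yaw": 5.552}
    - {"jaw": 0.085,"pos": [-37.25,-22.32,6],"yaw": 5.552}
    - {"jaw": 0.085,"pos": [-37.25,-22.32,6],"yaw": 5.552}
    - {"jaw": 0.085,"pos": [-37.25,-22.32,6],"yaw": 5.552}
    - {"jaw": 0.085,"pos": [-37.25,-22.32,6],"yaw": 5.552}
    - {"jaw": 0.085,"pos": [-37.25,-22.32,6],"yaw": 5.552}
    - {"jaw": 0.085,"pos": [-37.25,-22.32,6],"yaw": 5.552}
  clamp_n: 30

```text
clock: 1.1
tool_pos: [0.4796, 0.183, 0.1703]
tool_rot: [0.001, 0.777, 0.629, -0.001]
ft_force: [0.5, 1.2, 0.3]
grip_width: 0.0853
gripper_force: 0.0
```

Emit:
advance:
  offsets:
    - {"jaw": 0.085}
    - {"jaw": 0.085}
    - {"jaw": 0.085}
  clamp_n: 30

```text
clock: 1.35
tool_pos: [0.4762, 0.1876, 0.1713]
tool_rot: [-0.0, 0.774, 0.634, -0.0]
ft_force: [-0.5, -0.6, 0.2]
grip_width: 0.0851
gripper_force: 0.0
```

Run:
```python
from h import *
from workcell import r
o=r.get_obs(); print(o["tool_pos"],o["tool_rot"],o["joint_pos"],o["clock"])
s=r.snapshot("wrist"); cv2.imwrite("pics/wrist1.png",s["pixels"][:,:,::-1])
q=o["tool_rot"]; W=np.eye(4); W[:3,:3]=R.from_quat(q[[1,2,3,0]]).as_matrix(); W[:3,3]=o["tool_pos"]
print(s["hand_eye"]); np.savez("wrist1.npz",m=s["mtx"],T=W@s["hand_eye"])
```

```text
[0.47618489 0.1876314  0.17128973] [-3.65114414e-04  7.73680031e-01  6.33576387e-01 -1.92449130e-04] [2.92421549e-01 2.75996893e-01 1.72124925e+00 5.78327450e-04
 1.14498217e+00 4.90644529e-01] 1.35
[[-8.25164321e-04  9.53172341e-01  3.02426531e-01  7.74940256e-02]
 [ 9.99999659e-01  7.73335144e-04  2.91119862e-04 -2.45868322e-04]
 [ 4.36103358e-05  3.02426668e-01 -9.53172654e-01 -1.42428891e-01]
 [ 0.00000000e+00  0.00000000e+00  0.00000000e+00  1.00000000e+00]]
```

View pics/wrist1.png

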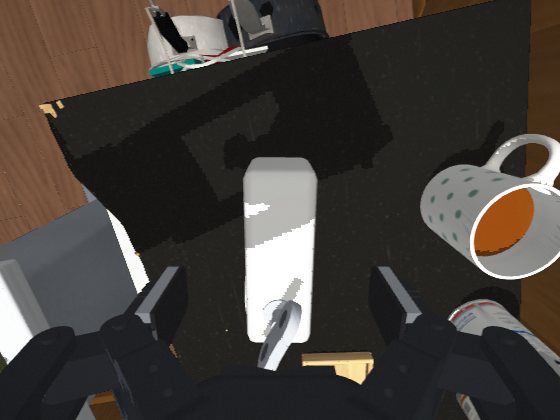

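The wrist view has the timer at px (245–316, 158–340). The bare end is at the top and the key is near (280,325), turned a little. The mug is clear on the right. I'll check it against the model.

Run:
```python
from h import *
d=np.load("wrist1.npz"); m,T=d["m"],d["T"]
im=cv2.imread("pics/wrist1.png"); t=im.astype(int)
mk=comp(t.max(2)>90,(225,335,140,342))
k=mk.copy()
for x0 in([.468,.142,-.196],):
    def f2(p): pass
    print("pred top",proj(box(.058,.16,.08,.0801,*x0),m,T)[::2].round(),"grip/keytop",proj(np.array([[.477,.186,.08],[.459,.098,.08],[.459,.098,.128]]),m,T).round())
    cc=np.argwhere(mk); 
    for row in range(165,330,15):
        c=np.flatnonzero(mk[row]); print(row,c.min(),c.max(),end=" | ")
    f=fit([(mk,m,T)],(.058,.16,0,.08),x0); print(f.x,f.fun,mk.sum())
    print(proj(box(.058,.16,0,.08,*f.x),m,T).round())
```

```text
pred top [[248. 346.]
 [241. 171.]
 [312. 346.]
 [318. 171.]] grip/keytop [[280. 215.]
 [279. 313.]
 [280. 354.]]
165 249 310 | 180 243 316 | 195 243 316 | 210 244 315 | 225 244 315 | 240 245 314 | 255 245 313 | 270 245 312 | 285 244 312 | 300 244 311 | 315 247 310 | [ 0.46681826  0.14156432 -0.20776036] -0.9339136474128951 12612
[[252. 297.]
 [245. 347.]
 [250. 156.]
 [240. 171.]
 [303. 297.]
 [310. 347.]
 [308. 157.]
 [318. 172.]]
```

Emit:
advance:
  offsets:
    - {"jaw": 0.085,"pos": [0,0,3]}
    - {"jaw": 0.085,"pos": [0,0,6]}
    - {"jaw": 0.085,"pos": [0,0,9]}
    - {"jaw": 0.085,"pos": [0,0,11.5]}
    - {"jaw": 0.085,"pos": [0,0,13]}
    - {"jaw": 0.085,"pos": [0,0,13.6]}
    - {"jaw": 0.085,"pos": [0,0,13.6]}
    - {"jaw": 0.085,"pos": [0,0,13.6]}
    - {"jaw": 0.05,"pos": [0,0,13.6]}
    - {"jaw": 0.05,"pos": [0,0,13.6]}
    - {"jaw": 0.05,"pos": [0,0,13.6]}
    - {"jaw": 0.05,"pos": [0,0,13.6]}
  clamp_n: 45

```text
clock: 2.4
tool_pos: [0.4781, 0.1873, 0.0368]
tool_rot: [0.0, 0.775, 0.633, 0.001]
ft_force: [-1.1, 2.1, 5.9]
grip_width: 0.0579
gripper_force: 49.7
```

Emit:
advance:
  offsets:
    - {"jaw": 0.04}
    - {"jaw": 0.04}
    - {"jaw": 0.04}
    - {"jaw": 0.04}
  clamp_n: 45

```text
clock: 2.73
tool_pos: [0.4781, 0.1872, 0.0368]
tool_rot: [0.0, 0.775, 0.633, 0.001]
ft_force: [-1.0, 1.3, 6.6]
grip_width: 0.0573
gripper_force: 49.8
```

Emit:
advance:
  offsets:
    - {"jaw": 0.04,"pos": [0,0,-1]}
    - {"jaw": 0.04,"pos": [0,0,-3]}
    - {"jaw": 0.04,"pos": [0,0,-6]}
    - {"jaw": 0.04,"pos": [0,0,-8]}
    - {"jaw": 0.04,"pos": [0,0,-8]}
    - {"jaw": 0.04,"pos": [0,0,-8]}
    - {"jaw": 0.04,"pos": [0,0,-8]}
  clamp_n: 45

```text
clock: 3.32
tool_pos: [0.4759, 0.1863, 0.1144]
tool_rot: [-0.0, 0.775, 0.633, -0.001]
ft_force: [-0.3, 0.3, -6.1]
grip_width: 0.0577
gripper_force: 50.5
```

Run:
```python
from h import *
from workcell import r
im=[]
for n in("side","top"):
    s=r.snapshot(n); im.append(s["pixels"][:,:,::-1].copy()); np.savez(n+"1.npz",m=s["mtx"],T=s["world_from_camera"])
    cv2.imwrite(f"pics/{n}1.png",im[-1])
cv2.imwrite("pics/c1.png",np.hstack([cv2.resize(im[0][170:370,240:400],None,fx=2.4,fy=2.4),cv2.resize(im[1][180:380,130:400],None,fx=1.5,fy=2.4)]))
```

```text
(no output)
```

View pics/c1.png

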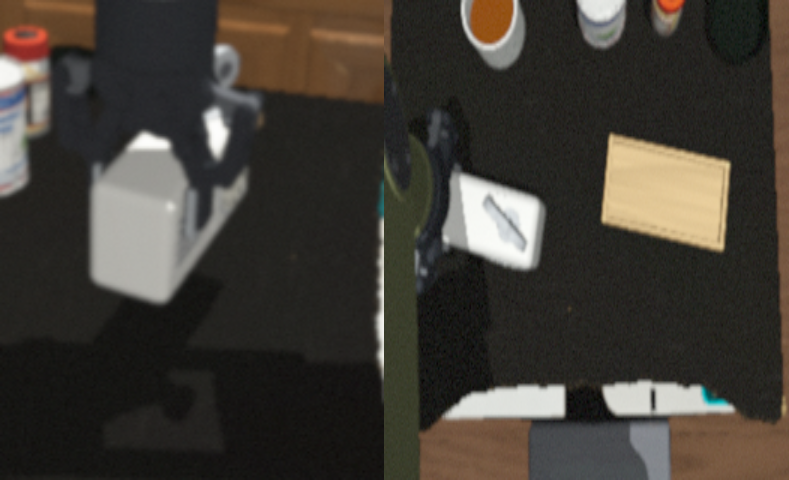

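The timer hangs level in the grip and the tray is free of it. Next I refine the tray pose with a wood-colour mask.

Run:
```python
from h import *
dt=np.load("top1.npz"); ds=np.load("side0.npz")
s=cv2.imread("pics/side0.png").astype(int)
for f in("top0","top1"):
  t=cv2.imread(f"pics/{f}.png").astype(int)
  for th in(25,45):
    mr=comp((t[:,:,2]-t[:,:,0])>th,(265,370,230,295))
    f1=fit([(mr,dt["m"],dt["T"])],(.084,.186,0,.014),[.48,-.11,-.1]); print(f,th,f1.x,f1.fun)
    r=cv2.minAreaRect(np.argwhere(mr)[:,::-1].astype(np.float32)); print(r)
sm=comp((s[:,:,2]-s[:,:,0])>35,(280,360,205,255))
f2=fit([(sm,ds["m"],ds["T"])],(.084,.186,0,.014),[.485,-.11,-.15]); print("side",f2.x,f2.fun,sm.sum())
```

```text
top0 25 [ 0.48979593 -0.11698301 -0.16044476] -0.9279891304347826
((317.8328552246094, 259.8368225097656), (84.00953674316406, 39.20585250854492), 8.47114372253418)
top0 45 [ 0.49064058 -0.11755871 -0.16194918] -0.9637624982606794
((317.63916015625, 259.6680908203125), (82.9382095336914, 38.24174499511719), 8.392924308776855)
top1 25 [ 0.48921498 -0.11638192 -0.16053197] -0.9270152505446623
((317.76434326171875, 259.9012756347656), (84.00662994384766, 39.36164474487305), 8.259438514709473)
top1 45 [ 0.49057114 -0.11804482 -0.16239999] -0.9626613704071499
((317.6751403808594, 259.692626953125), (82.8732681274414, 38.322471618652344), 8.426968574523926)
side [ 0.49126317 -0.12447543 -0.17268333] -0.6510030127121758 1143
```

Emit:
advance:
  offsets:
    - {"jaw": 0.04,"pos": [-2,0.6,0],"yaw": -0.04}
    - {"jaw": 0.04,"pos": [-5,1.5,0],"yaw": -0.08}
    - {"jaw": 0.04,"pos": [-8,2.3,0],"yaw": -0.12}
    - {"jaw": 0.04,"pos": [-11.5,3.4,0],"yaw": -0.16}
    - {"jaw": 0.04,"pos": [-15,4.4,0],"yaw": -0.16}
    - {"jaw": 0.04,"pos": [-18.5,5.4,0],"yaw": -0.16}
    - {"jaw": 0.04,"pos": [-21.5,6.3,0],"yaw": -0.16}
    - {"jaw": 0.04,"pos": [-24,7,0],"yaw": -0.16}
    - {"jaw": 0.04,"pos": [-24.9,7.3,0],"yaw": -0.16}
    - {"jaw": 0.04,"pos": [-24.9,7.3,0],"yaw": -0.16}
    - {"jaw": 0.04,"pos": [-24.9,7.3,0],"yaw": -0.16}
    - {"jaw": 0.04,"pos": [-24.9,7.3,0],"yaw": -0.16}
  clamp_n: 45

```text
clock: 4.42
tool_pos: [0.4979, -0.0708, 0.1143]
tool_rot: [-0.001, 0.762, 0.648, -0.001]
ft_force: [-0.3, -0.2, -4.5]
grip_width: 0.0576
gripper_force: 50.4
```

Run:
```python
from h import *
from workcell import r
o=r.get_obs();print(o["tool_pos"],o["joint_pos"]); q=o["tool_rot"]; print(2*np.arctan2(q[2],q[1])-np.pi/2)
im=[]
for n in("side","top"):
    s=r.snapshot(n); im.append(s["pixels"][:,:,::-1].copy()); cv2.imwrite(f"pics/{n}2.png",im[-1])
cv2.imwrite("pics/c2.png",np.hstack([cv2.resize(im[0][180:300,260:390],None,fx=3,fy=3),cv2.resize(im[1][210:330,250:390],None,fx=2.9,fy=3)]))
```

```text
[ 0.49788812 -0.07076966  0.11433719] [-2.25743024e-01  3.33008900e-01  1.81088161e+00  8.59281846e-04
  1.00056781e+00 -6.51924274e-02]
-0.16101549409789673
```

View pics/c2.png

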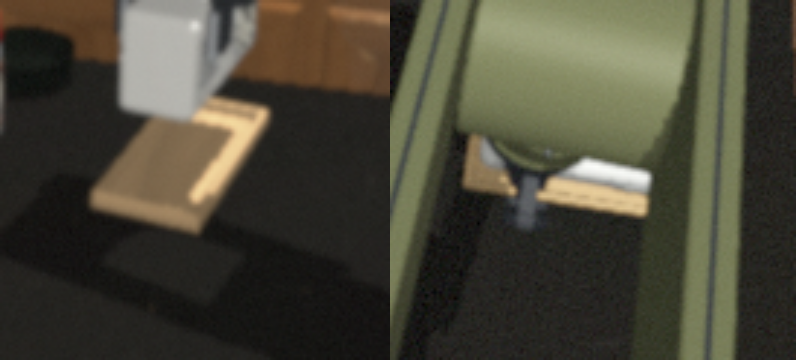

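The left crop shows the timer hovering level over the tray, with the tray's near corners at full-frame px (290,247) and (327,257). The top view is mostly hidden by the arm. I'll compare with projected positions.

Run:
```python
from h import *
ds=np.load("side0.npz"); m,T=ds["m"],ds["T"]
s=cv2.imread("pics/side2.png").astype(int)
# tray mask incl. shadow: relative red-blue
k=comp(((s[:,:,2]-s[:,:,0])>22),(283,352,212,262)); v,u=np.nonzero(k); print(u.min(),u.max(),v.min(),v.max())
tr=(.4903,-.118,-.163); B=proj(box(.084,.186,0,.014,*tr),m,T); print(B.round(1))
h=cv2.approxPolyDP(cv2.convexHull(np.c_[u,v].astype(np.int32)),1.5,True)[:,0]; print(h.tolist())
# lower contour of the timer held: predicted bottom corners
R_=.0466; p=np.array([.4979,-.0708])-.0466*np.array([np.sin(.161),np.cos(.161)]); print(p)
print(proj(box(.058,.16,.0776,.1576,*p,-.161),m,T).round(1))
```

```text
289 350 212 257
[[348.8 221.1]
 [349.3 216.2]
 [325.4 257.5]
 [325.8 252. ]
 [317.5 214.6]
 [317.8 209.8]
 [289.6 248.6]
 [289.8 243.3]]
[[350, 217], [326, 257], [293, 250], [289, 246], [310, 219], [329, 212], [341, 213]]
[ 0.49042977 -0.11679734]
[[344.7 194.3]
 [347.4 163.3]
 [323.6 222.3]
 [325.8 187.4]
 [322.1 190.2]
 [323.9 159.7]
 [298.1 216.8]
 [299.3 182.7]]
```

Emit:
advance:
  offsets:
    - {"jaw": 0.04,"pos": [-0.1,0,1.5]}
    - {"jaw": 0.04,"pos": [-0.1,0,3.5]}
    - {"jaw": 0.04,"pos": [-0.1,0,5]}
    - {"jaw": 0.04,"pos": [-0.1,0,5.8]}
    - {"jaw": 0.04,"pos": [-0.1,0,6.2]}
    - {"jaw": 0.04,"pos": [-0.1,0,6.5]}
    - {"jaw": 0.04,"pos": [-0.1,0,6.8]}
    - {"jaw": 0.04,"pos": [-0.1,0,7]}
    - {"jaw": 0.04,"pos": [-0.1,0,7.1]}
    - {"jaw": 0.04,"pos": [-0.1,0,7.2]}
    - {"jaw": 0.04,"pos": [-0.1,0,7.2]}
    - {"jaw": 0.04,"pos": [-0.1,0,7.2]}
  clamp_n: 45

```text
clock: 5.52
tool_pos: [0.499, -0.073, 0.0436]
tool_rot: [0.0, 0.762, 0.648, 0.0]
ft_force: [-1.4, -0.7, -5.5]
grip_width: 0.0578
gripper_force: 50.3
```

To row units: 0.003 m is 0.3, 0.002 m is 0.2.

Emit:
advance:
  offsets:
    - {"jaw": 0.04,"pos": [0,0,0.1]}
    - {"jaw": 0.04,"pos": [0,0,0.2]}
    - {"jaw": 0.04,"pos": [0,0,0.3]}
    - {"jaw": 0.04,"pos": [0,0,0.3]}
    - {"jaw": 0.04,"pos": [0,0,0.3]}
  clamp_n: 45

```text
clock: 5.93
tool_pos: [0.499, -0.0728, 0.0408]
tool_rot: [0.0, 0.762, 0.648, 0.0]
ft_force: [-0.4, 0.3, 2.4]
grip_width: 0.0576
gripper_force: 51.0
```

To row units: -0.12 m is -12, -0.09 m is -9.

Emit:
advance:
  offsets:
    - {"jaw": 0.06}
    - {"jaw": 0.065}
    - {"jaw": 0.085}
    - {"jaw": 0.085}
    - {"jaw": 0.085}
    - {"jaw": 0.085}
    - {"jaw": 0.085,"pos": [0,0,-2]}
    - {"jaw": 0.085,"pos": [0,0,-5]}
    - {"jaw": 0.085,"pos": [0,0,-9]}
    - {"jaw": 0.085,"pos": [0,0,-12]}
    - {"jaw": 0.085,"pos": [0,0,-12]}
    - {"jaw": 0.085,"pos": [0,0,-12]}
  clamp_n: 30

```text
clock: 6.93
tool_pos: [0.5005, -0.0732, 0.1625]
tool_rot: [0.002, 0.762, 0.648, 0.002]
ft_force: [0.2, -0.1, -0.3]
grip_width: 0.0852
gripper_force: 0.0
```

Emit:
advance:
  offsets:
    - {"jaw": 0.085,"pos": [-3,0,-3]}
    - {"jaw": 0.085,"pos": [-5,0,-5]}
    - {"jaw": 0.085,"pos": [-5,0,-5]}
    - {"jaw": 0.085,"pos": [-5,0,-5]}
    - {"jaw": 0.085,"pos": [-5,0,-5]}

```text
clock: 7.35
tool_pos: [0.4895, -0.1214, 0.2085]
tool_rot: [-0.002, 0.762, 0.648, -0.001]
ft_force: [-1.0, 0.0, -0.5]
grip_width: 0.085
gripper_force: 0.0
```

Run:
```python
from h import *
from workcell import r
im=[]
o=r.get_obs(); print(o["tool_pos"],o["joint_pos"])
s=r.snapshot("wrist"); a=s["pixels"][:,:,::-1].copy()
q=o["tool_rot"]; W=np.eye(4); W[:3,:3]=R.from_quat(q[[1,2,3,0]]).as_matrix(); W[:3,3]=o["tool_pos"]
np.savez("wrist3.npz",m=s["mtx"],T=W@s["hand_eye"]); cv2.imwrite("pics/wrist3.png",a)
b=r.snapshot("side")["pixels"][:,:,::-1].copy(); cv2.imwrite("pics/side3.png",b)
cv2.imwrite("pics/c3.png",np.hstack([a[:,130:430],cv2.resize(b[170:310,240:400],(480,420))]))
```

```text
[ 0.48949767 -0.12142991  0.20849787] [-3.27388532e-01  2.30319203e-01  1.68062679e+00  6.51390915e-04
  1.23425781e+00 -1.65902862e-01]
```

View pics/c3.png

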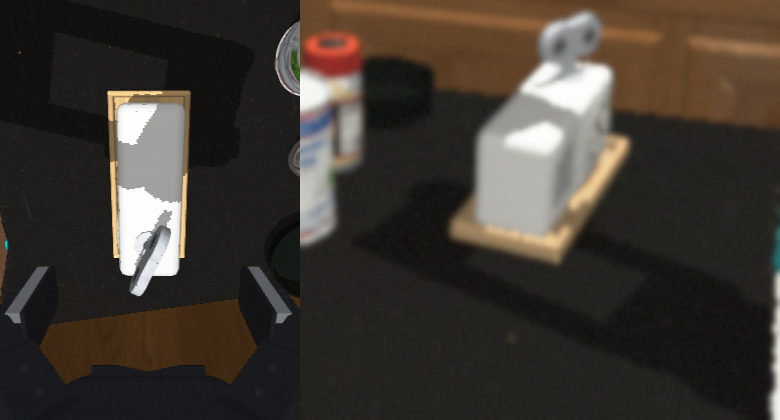

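The timer sits in the tray inside the rim, and the key's wings run from about wrist px (295,228) to (265,293). I'll zoom in to get the key angle.

Run:
```python
from h import *
d=np.load("wrist3.npz"); m,T=d["m"],d["T"]
im=cv2.imread("pics/wrist3.png"); c=cv2.resize(im[210:310,220:340],None,fx=5,fy=5,interpolation=cv2.INTER_CUBIC)
# predicted key for a few angles, axis from the timer in the tray
tx,ty,a=.4903,-.118,-.163
ax=np.array([tx,ty])-.045*np.array([-np.sin(a),np.cos(a)]); print("axis",ax)
for q,col in((.3,(0,0,255)),(.6,(0,255,0))):
    P=proj(box(.009,.064,.132,.1321,*ax,a-q),m,T)[::2]; P=P[[0,1,3,2]]
    cv2.polylines(c,[np.round(((P-[220,210])+.5)*5).astype(np.int32)],True,col,1)
cv2.imwrite("pics/k3.png",c)
```

```text
axis [ 0.48299744 -0.16240352]
```

View pics/k3.png

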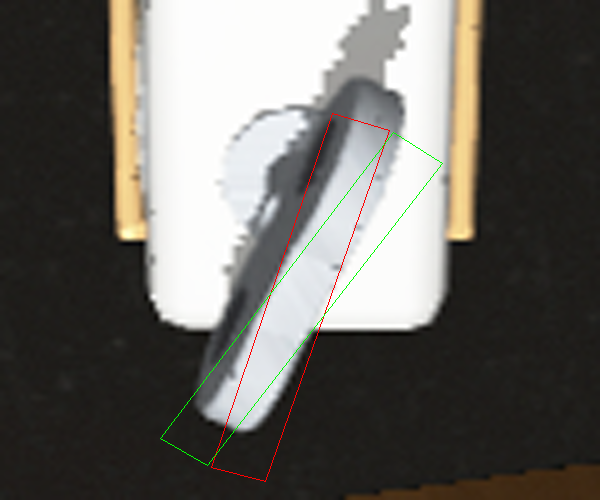

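Run:
```python
from h import *
d=np.load("wrist3.npz"); m,T=d["m"],d["T"]
t=cv2.imread("pics/wrist3.png").astype(int)
k=comp((t.max(2)>110)&(t[:,:,2]-t[:,:,0]<25),(235,325,95,278)); print(k.sum())
f=fit([(k,m,T)],(.058,.16,.004,.084),[.49,-.118,-.16]); print(f.x,f.fun)
w=comp((t[:,:,2]-t[:,:,0]>30),(232,325,85,262)); v,u=np.nonzero(w); 
g=minimize(lambda p:0,[0]) if 0 else None
w2=cv2.convexHull(np.c_[u,v].astype(np.int32)); print(cv2.approxPolyDP(w2,2,True)[:,0].tolist())
print("tray pred",proj(box(.084,.186,.014,.0141,.4903,-.118,-.163),m,T)[::2].round(1).tolist())
x,y,a=f.x; ax=np.array([x,y])-.045*np.array([-np.sin(a),np.cos(a)]); print(ax)
for q in(.3,.4):
    for z in(.115,): 
        e=np.array([[ax[0]-s*.032*np.sin(a-q),ax[1]+s*.032*np.cos(a-q),z] for s in(1,-1)]); print(q,((proj(e,m,T)-[220,210]+.5)*5).round())
```

```text
10996
[ 0.49023414 -0.11844524 -0.17295502] -0.9310852147037966
[[319, 91], [314, 257], [244, 257], [237, 92]]
tray pred [[243.2, 258.2], [237.2, 89.8], [314.5, 258.3], [321.0, 89.9]]
[ 0.48248991 -0.16277386]
0.3 [[355.  85.]
 [237. 418.]]
0.4 [[374.  91.]
 [220. 412.]]
```

Emit:
advance:
  offsets:
    - {"jaw": 0.085,"pos": [-2,0,1],"yaw": 0.48}
    - {"jaw": 0.085,"pos": [-4.2,0,3],"yaw": 0.96}
    - {"jaw": 0.085,"pos": [-4.2,0,4.5],"yaw": 1.416}
    - {"jaw": 0.085,"pos": [-4.2,0,4.5],"yaw": 1.416}
    - {"jaw": 0.085,"pos": [-4.2,0,4.5],"yaw": 1.416}
    - {"jaw": 0.085,"pos": [-4.2,0,4.5],"yaw": 1.416}
  clamp_n: 40

```text
clock: 7.95
tool_pos: [0.4841, -0.1628, 0.1651]
tool_rot: [-0.001, 0.863, 0.505, -0.0]
ft_force: [0.8, -0.3, 0.4]
grip_width: 0.0854
gripper_force: 0.0
```

Run:
```python
from h import *
from workcell import r
o=r.get_obs(); q=o["tool_rot"]; print(o["tool_pos"],o["joint_pos"][[0,5]],2*np.arctan2(q[2],q[1])-np.pi/2)
```

```text
[ 0.4841147  -0.16281365  0.16513359] [-0.4073961   0.10378008] -0.5113386326235325
```

To row units: 0.068 m is 6.8, -0.001 m is -0.1.

Emit:
advance:
  offsets:
    - {"jaw": 0.085,"pos": [0,-0.1,2.5]}
    - {"jaw": 0.085,"pos": [0,-0.1,5]}
    - {"jaw": 0.085,"pos": [0,-0.1,6.5]}
    - {"jaw": 0.085,"pos": [0,-0.1,6.8]}
    - {"jaw": 0.085,"pos": [0,-0.1,6.8]}
    - {"jaw": 0.05,"pos": [0,-0.1,6.8]}
    - {"jaw": 0.03,"pos": [0,-0.1,6.8]}
    - {"jaw": 0.005,"pos": [0,-0.1,6.8]}
    - {"jaw": 0.0,"pos": [0,-0.1,6.8]}
    - {"jaw": 0.0,"pos": [0,-0.1,6.8]}
    - {"jaw": 0.0,"pos": [0,-0.1,6.8]}
    - {"jaw": 0.0,"pos": [0,-0.1,6.8]}
  clamp_n: 40

```text
clock: 8.95
tool_pos: [0.4832, -0.1632, 0.0978]
tool_rot: [0.0, 0.864, 0.504, 0.0]
ft_force: [-1.5, 1.0, 4.0]
grip_width: 0.0091
gripper_force: 38.6
```

Emit:
advance:
  offsets:
    - {"jaw": 0}
    - {"jaw": 0}
    - {"jaw": 0}
    - {"jaw": 0}

```text
clock: 9.28
tool_pos: [0.4833, -0.1632, 0.0978]
tool_rot: [0.0, 0.864, 0.504, 0.0]
ft_force: [-0.9, 0.1, 5.2]
grip_width: 0.0089
gripper_force: 38.6
```

Run:
```python
from h import *
from workcell import r
o=r.get_obs(); q=o["tool_rot"]; print(o["tool_pos"],o["joint_pos"][[0,5]],2*np.arctan2(q[2],q[1])-np.pi/2,o["torque"])
```

```text
[ 0.48328282 -0.16321791  0.09777319] [-0.40853009  0.106625  ] -0.5151613160380428 [ 0.10474997  0.21705015 -0.05565226]
```

Gripped on the 9 mm wings. First stroke, clockwise (+turn).

Emit:
advance:
  offsets:
    - {"jaw": 0,"yaw": 0.24}
    - {"jaw": 0,"yaw": 0.64}
    - {"jaw": 0,"yaw": 1.04}
    - {"jaw": 0,"yaw": 1.44}
    - {"jaw": 0,"yaw": 1.84}
    - {"jaw": 0,"yaw": 2.24}
    - {"jaw": 0,"yaw": 2.64}
    - {"jaw": 0,"yaw": 3.04}
    - {"jaw": 0,"yaw": 3.44}
    - {"jaw": 0,"yaw": 3.84}
    - {"jaw": 0,"yaw": 4.24}
    - {"jaw": 0,"yaw": 4.64}
  clamp_n: 40

```text
clock: 10.28
tool_pos: [0.4829, -0.1626, 0.0978]
tool_rot: [-0.0, 0.999, -0.054, -0.0]
ft_force: [-1.8, 2.7, 6.6]
grip_width: 0.0085
gripper_force: 39.1
```

Emit:
advance:
  offsets:
    - {"jaw": 0,"yaw": 0.4}
    - {"jaw": 0,"yaw": 0.8}
    - {"jaw": 0,"yaw": 1.2}
    - {"jaw": 0,"yaw": 1.6}
    - {"jaw": 0,"yaw": 2}
    - {"jaw": 0,"yaw": 2.4}
    - {"jaw": 0,"yaw": 2.8}
    - {"jaw": 0,"yaw": 3.2}
    - {"jaw": 0,"yaw": 3.6}
    - {"jaw": 0,"yaw": 4}
    - {"jaw": 0,"yaw": 4.4}
    - {"jaw": 0,"yaw": 4.8}

```text
clock: 11.28
tool_pos: [0.4835, -0.1625, 0.0978]
tool_rot: [-0.001, 0.793, -0.609, 0.0]
ft_force: [0.3, 2.5, 5.4]
grip_width: 0.0086
gripper_force: 39.0
```

Emit:
advance:
  offsets:
    - {"jaw": 0,"yaw": 0.2}
    - {"jaw": 0,"yaw": 0.2}
    - {"jaw": 0,"yaw": 0.2}

```text
clock: 11.53
tool_pos: [0.4836, -0.1625, 0.0978]
tool_rot: [-0.001, 0.779, -0.627, 0.0]
ft_force: [-0.3, 2.5, 5.7]
grip_width: 0.0085
gripper_force: 42.5
```

Run:
```python
from h import *
from workcell import r
o=r.get_obs(); q=o["tool_rot"]; print(o["tool_pos"],o["joint_pos"][[0,5]],2*np.arctan2(q[2],q[1])-np.pi/2,o["torque"])
```

```text
[ 0.48360661 -0.16247617  0.09779521] [-0.40785729  2.51661406] -2.9253557664649144 [ 0.44733356  0.06224213 -0.0145213 ]
```

To row units: -0.64 rad is -2.56.

Emit:
advance:
  offsets:
    - {"jaw": 0.085}
    - {"jaw": 0.085}
    - {"jaw": 0.085}
    - {"jaw": 0.085}
    - {"jaw": 0.085}
    - {"jaw": 0.085}
    - {"jaw": 0.085,"yaw": -0.4}
    - {"jaw": 0.085,"yaw": -0.8}
    - {"jaw": 0.085,"yaw": -1.2}
    - {"jaw": 0.085,"yaw": -1.6}
    - {"jaw": 0.085,"yaw": -2.08}
    - {"jaw": 0.085,"yaw": -2.56}
  clamp_n: 40

```text
clock: 12.53
tool_pos: [0.4831, -0.1632, 0.0972]
tool_rot: [0.0, 0.938, -0.347, -0.0]
ft_force: [0.6, 1.3, 0.0]
grip_width: 0.0849
gripper_force: 0.0
```

Emit:
advance:
  offsets:
    - {"jaw": 0.085,"yaw": -0.48}
    - {"jaw": 0.085,"yaw": -0.96}
    - {"jaw": 0.085,"yaw": -1.44}
    - {"jaw": 0.085,"yaw": -1.92}
    - {"jaw": 0.085,"yaw": -2.4}
    - {"jaw": 0.085,"yaw": -2.88}
    - {"jaw": 0.085,"yaw": -3.36}
    - {"jaw": 0.085,"yaw": -3.84}
    - {"jaw": 0.085,"yaw": -4.32}
    - {"jaw": 0.085,"yaw": -4.8}
    - {"jaw": 0.085,"yaw": -5.28}
    - {"jaw": 0.085,"yaw": -5.76}

```text
clock: 13.53
tool_pos: [0.4832, -0.1632, 0.0973]
tool_rot: [0.0, 0.934, 0.358, -0.0]
ft_force: [-0.1, 0.6, 0.4]
grip_width: 0.0849
gripper_force: 0.0
```

Emit:
advance:
  offsets:
    - {"jaw": 0.085,"yaw": -0.48}
    - {"jaw": 0.085,"yaw": -0.96}
    - {"jaw": 0.085,"yaw": -1.44}
    - {"jaw": 0.085,"yaw": -1.92}
    - {"jaw": 0.085,"yaw": -2.4}
    - {"jaw": 0.085,"yaw": -2.88}
    - {"jaw": 0.085,"yaw": -3.36}
    - {"jaw": 0.085,"yaw": -3.84}
    - {"jaw": 0.085,"yaw": -4.24}
    - {"jaw": 0.085,"yaw": -4.24}
    - {"jaw": 0.085,"yaw": -4.24}

```text
clock: 14.45
tool_pos: [0.4831, -0.1632, 0.0973]
tool_rot: [-0.0, 0.628, 0.778, -0.0]
ft_force: [0.4, -0.2, 0.9]
grip_width: 0.0847
gripper_force: 0.0
```

Run:
```python
from h import *
from workcell import r
o=r.get_obs(); q=o["tool_rot"]; print(o["tool_pos"],o["joint_pos"][[0,5]],2*np.arctan2(q[2],q[1])-np.pi/2,o["torque"])
```

```text
[ 0.48314645 -0.16316966  0.09726232] [-0.40852171 -0.62061516] 0.2121138632322137 [ 0.0063946  -0.05381573 -0.01435215]
```

Emit:
advance:
  offsets:
    - {"jaw": 0.04}
    - {"jaw": 0.005}
    - {"jaw": 0}
    - {"jaw": 0}
    - {"jaw": 0}
    - {"jaw": 0}
    - {"jaw": 0}
    - {"jaw": 0}
    - {"jaw": 0}
  clamp_n: 40

```text
clock: 15.2
tool_pos: [0.4836, -0.1631, 0.0974]
tool_rot: [0.0, 0.627, 0.779, 0.0]
ft_force: [2.1, 0.7, 1.3]
grip_width: 0.0089
gripper_force: 39.0
```

Emit:
advance:
  offsets:
    - {"jaw": 0,"yaw": 0.24}
    - {"jaw": 0,"yaw": 0.56}
    - {"jaw": 0,"yaw": 0.88}
    - {"jaw": 0,"yaw": 1.2}
    - {"jaw": 0,"yaw": 1.52}
    - {"jaw": 0,"yaw": 1.84}
    - {"jaw": 0,"yaw": 2.16}
    - {"jaw": 0,"yaw": 2.48}
    - {"jaw": 0,"yaw": 2.8}
    - {"jaw": 0,"yaw": 3.12}
    - {"jaw": 0,"yaw": 3.28}
    - {"jaw": 0,"yaw": 3.28}

```text
clock: 16.2
tool_pos: [0.4832, -0.1631, 0.0974]
tool_rot: [0.0, 0.886, 0.464, -0.0]
ft_force: [0.1, 0.1, 2.2]
grip_width: 0.0086
gripper_force: 39.0
```

Create st.py:
```python
from h import *
from workcell import r
o=r.get_obs(); q=o["tool_rot"]; print(o["tool_pos"],o["joint_pos"][[0,5]],2*np.arctan2(q[2],q[1])-np.pi/2,o["torque"],o["tau"][5])
```

```bash
python3 st.py
```

```text
[ 0.48315427 -0.16313337  0.09742677] [-0.40835365  0.19741477] -0.6056558286085683 [ 0.08096279 -0.04605386  0.05445916] 0.4751310870051384
```

Emit:
advance:
  offsets:
    - {"jaw": 0,"yaw": 0.16}
    - {"jaw": 0,"yaw": 0.32}
    - {"jaw": 0,"yaw": 0.4}
    - {"jaw": 0,"yaw": 0.4}

```text
clock: 16.53
tool_pos: [0.4832, -0.1632, 0.0974]
tool_rot: [0.0, 0.908, 0.42, -0.0]
ft_force: [-1.3, 0.8, 2.0]
grip_width: 0.0087
gripper_force: 39.4
```

```bash
python3 st.py
```

```text
[ 0.48316224 -0.16315337  0.09740397] [-0.4084434   0.29587038] -0.7042584119524625 [ 0.03404882 -0.04822518  0.03454535] 0.2728915773332119
```

Emit:
advance:
  offsets:
    - {"jaw": 0,"yaw": 0.12}
    - {"jaw": 0,"yaw": 0.24}
    - {"jaw": 0,"yaw": 0.24}

```text
clock: 16.78
tool_pos: [0.4831, -0.1631, 0.0974]
tool_rot: [0.0, 0.92, 0.392, -0.0]
ft_force: [0.9, 0.8, 1.3]
grip_width: 0.0087
gripper_force: 39.3
```

```bash
python3 st.py
```

```text
[ 0.48313029 -0.16314683  0.0974123 ] [-0.4084769   0.35594228] -0.7643832638276458 [0.09304815 0.01680857 0.06097168] 0.3418423421680927
```

Emit:
advance:
  offsets:
    - {"jaw": 0,"yaw": 0.12}
    - {"jaw": 0,"yaw": 0.24}
    - {"jaw": 0,"yaw": 0.24}

```text
clock: 17.03
tool_pos: [0.4831, -0.1631, 0.0974]
tool_rot: [0.0, 0.931, 0.365, -0.0]
ft_force: [0.3, 0.0, 2.4]
grip_width: 0.0086
gripper_force: 39.3
```

```bash
python3 st.py
```

```text
[ 0.48314096 -0.163142    0.09738711] [-0.40842744  0.41559461] -0.823955167020802 [ 0.08771403 -0.02559174  0.01732508] 0.3432109113782644
```

To row units: 0.03 rad is 0.12.

Emit:
advance:
  offsets:
    - {"jaw": 0,"yaw": 0.12}
    - {"jaw": 0,"yaw": 0.24}
    - {"jaw": 0,"yaw": 0.24}

```text
clock: 17.28
tool_pos: [0.483, -0.1631, 0.0974]
tool_rot: [-0.0, 0.942, 0.337, -0.0]
ft_force: [-1.6, 0.6, 2.3]
grip_width: 0.0084
gripper_force: 41.1
```

```bash
python3 st.py
```

```text
[ 0.48301633 -0.16311203  0.09738369] [-0.40844486  0.47525343] -0.8836066956696016 [0.01309337 0.06857381 0.11069613] 0.41862376034259796
```

Emit:
advance:
  offsets:
    - {"jaw": 0,"yaw": 0.12}
    - {"jaw": 0,"yaw": 0.24}
    - {"jaw": 0,"yaw": 0.24}

```text
clock: 17.53
tool_pos: [0.4825, -0.1629, 0.0974]
tool_rot: [-0.0, 0.951, 0.309, -0.001]
ft_force: [-1.3, 1.2, 4.6]
grip_width: 0.0087
gripper_force: 64.8
```

```bash
python3 st.py
```

```text
[ 0.48251333 -0.16288416  0.09741354] [-0.40815073  0.5336663 ] -0.9414625360914635 [0.25586755 0.2834361  0.9148924 ] 1.2274875864386559
```

Torque jumped from 0.1 to 0.9 N m, so the key is at its stop. I ease off, release and rise.

To row units: -0.1 m is -10, -0.06 m is -6, -0.04 rad is -0.16.

Emit:
advance:
  offsets:
    - {"jaw": 0,"yaw": -0.08}
    - {"jaw": 0,"yaw": -0.16}
    - {"jaw": 0.02,"yaw": -0.16}
    - {"jaw": 0.05,"yaw": -0.16}
    - {"jaw": 0.085,"yaw": -0.16}
    - {"jaw": 0.085,"yaw": -0.16}
    - {"jaw": 0.085,"yaw": -0.16}
    - {"jaw": 0.085,"yaw": -0.16}
    - {"jaw": 0.085,"pos": [0,0,-3],"yaw": -0.16}
    - {"jaw": 0.085,"pos": [0,0,-6],"yaw": -0.16}
    - {"jaw": 0.085,"pos": [0,0,-10],"yaw": -0.16}
    - {"jaw": 0.085,"pos": [0,0,-10],"yaw": -0.16}
  clamp_n: 20

```text
clock: 18.53
tool_pos: [0.4877, -0.165, 0.2042]
tool_rot: [0.004, 0.945, 0.327, 0.005]
ft_force: [2.4, -1.2, -0.5]
grip_width: 0.085
gripper_force: 0.0
```

Emit:
advance:
  offsets:
    - {"jaw": 0.085,"pos": [2,0,0]}
    - {"jaw": 0.085,"pos": [5,0,0]}
    - {"jaw": 0.085,"pos": [6,0,-1]}
    - {"jaw": 0.085,"pos": [6,0,-1]}
    - {"jaw": 0.085,"pos": [6,0,-1]}

```text
clock: 18.95
tool_pos: [0.5308, -0.1261, 0.2074]
tool_rot: [0.0, 0.945, 0.327, 0.0]
ft_force: [0.3, -0.6, 0.5]
grip_width: 0.085
gripper_force: 0.0
```

Run:
```python
from h import *
from workcell import r
o=r.get_obs(); q=o["tool_rot"]; W=np.eye(4); W[:3,:3]=R.from_quat(q[[1,2,3,0]]).as_matrix(); W[:3,3]=o["tool_pos"]
s=r.snapshot("wrist"); im=s["pixels"][:,:,::-1].copy(); m,T=s["mtx"],W@s["hand_eye"]
b=r.snapshot("side")["pixels"][:,:,::-1]
for B,c in((box(.084,.186,.014,.0141,.4903,-.118,-.163),(0,0,255)),(box(.058,.16,.084,.0841,.4903,-.118,-.163),(0,255,0))):
    cv2.polylines(im,[proj(B,m,T)[::2][[0,1,3,2]].round().astype(np.int32)],True,c,1)
ax=[.4828,-.1625]; a=-.163-3.8
P=proj(np.array([[ax[0]-k*.032*np.sin(a),ax[1]+k*.032*np.cos(a),.115] for k in(1,-1)]),m,T).round().astype(int); cv2.line(im,tuple(map(int,P[0])),tuple(map(int,P[1])),(255,0,255),1)
cv2.imwrite("pics/c4.png",np.hstack([im[:,80:480],cv2.resize(b[170:310,240:370],(390,420))]))
```

```text
(no output)
```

View pics/c4.png

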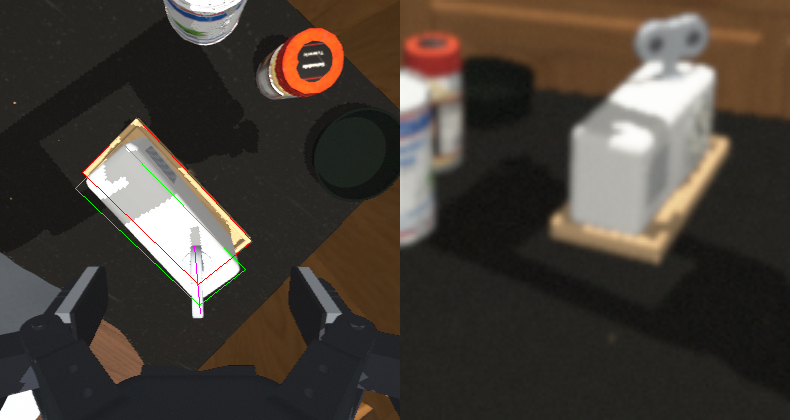

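The timer is flat inside the tray rim, and the key (magenta, predicted at 3.8 rad) lines up with the wings at px ~(196,245–315). The gripper is clear of everything. Handing in.

Emit:
advance:
  offsets:
    - {"jaw": 0.085}
    - {"jaw": 0.085}
    - {"jaw": 0.085}

```text
clock: 19.3
tool_pos: [0.5297, -0.1265, 0.207]
tool_rot: [-0.0, 0.945, 0.326, -0.0]
ft_force: [-0.6, -0.6, 0.8]
grip_width: 0.0847
gripper_force: 0.0
```

```bash
python3 -c "
from workcell import r
print(r.close_job())"
```

```text
the job is handed in; nothing more can be done
None
```

The timer was set upright in the tray, released, and wound clockwise to its stop in two strokes; it was left flat there with the gripper clear, and the job was handed in at about 19 s of the 61 s allowed (no verdict was printed).

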